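# Open the tight jar in its desk block

## Task

Set the capped square jar down into the square well of the wooden block, fully home, so that the block keeps it from turning. Then unscrew its tight cap (anticlockwise seen from above) until the thread lets go, lift the cap clear and finish while still holding it level just above the mouth of the jar, at most about 5 cm above it, with the jar still fully home in the well. Leave the flask, paper cup, pencil pot and stapler where they stand.

Things in the scene. Friction and masses are not known exactly. Their poses are not given: they have to be found in the camera images.
- jar: The jar without its cap: amber glass, 0.29 to 0.47 kg. Square body 62 x 62 mm, 56 mm tall, then a round neck. Origin: centre of the underside; z up, x and y along the body's sides. It starts upright on the desk, cap on. Loose on the desk it would just turn along with the cap. It may be carried by its cap.
- mouth (a point): Centre of the jar's mouth, 90 mm above its underside, where a sprung rubber seal lies under the cap. The seal pushes the cap up with about 18 N, over the first 2 mm of its lift only. The cap's lower rim is clear of the mouth and seal (then at 92 mm) after 30 mm of lift. Axes as the jar's.
- cap: Round white ribbed cap, 57 mm wide, 33 mm tall, 50 g. Origin: centre of its lower rim, z up; screwed on it is 62 mm above the jar's underside, 6 mm above the body's shoulder. Turning takes up to 0.6 N m. Anticlockwise from above it lets go 55 to 85 degrees from its start on the jar (varies), is then free to lift straight off, and meets a stop past 100 degrees. Clockwise it is blocked.
- holder: Wooden block for the jar, fixed to the desk: 110 x 110 mm, 38 mm high. Origin: centre of its underside; z up, x and y along its sides. Square well in its top, sides along the block's, 65 x 65 mm (1.5 mm of play each side of the jar) with a 45 degree funnel over the uppermost 8 mm, 81 mm wide at the top. The jar fits at any quarter turn.
- well (a point): Centre of the floor of the well, 10 mm above the desk and 28 mm below the top of the block; the jar is fully home when its underside is here. Axes as the block's.
- flask: Bystander: dark steel bottle-shaped flask, 66 mm in diameter, 190 mm tall, origin at the centre of its underside.
- paper_cup: Bystander: white paper cup, 76 mm across the rim, 90 mm tall, origin at the centre of its underside.
- pencil_pot: Bystander: black pot of pencils, 72 mm in diameter, the pot 100 mm and the pencils about 170 mm tall, origin at the centre of its underside.
- stapler: Bystander: stapler, 110 x 30 mm, 40 mm tall, lying along its x axis, origin at the centre of its underside.
There are look-alikes about, which are no part of the job. Several things have the shape of the cap; the one meant has the colours described above. Of the things shaped like the holder, the wooden one is meant.

How it is judged:
On the way, in this order (a step that is already met when the one before it is completed fails the run):
1. the jar stands fully home in the well with its cap still screwed on (z of jar in the frame of well below 0.004 m and horizontal distance between jar and well below 0.005 m and angle between jar's own z axis and vertical below 0.06 rad and z of cap in the frame of jar below 0.065 m), for 0.2 s.
2. the cap has come off the thread while the jar stays home in the well (z of jar in the frame of well below 0.004 m and horizontal distance between jar and well below 0.005 m and angle between jar's own z axis and vertical below 0.06 rad and z of cap in the frame of jar above 0.078 m), for 0.2 s.
At the end, for the whole second after the job is handed in: Jar home in the well: within 4 mm of its floor, 5 mm sideways, upright within 3.4 degrees. Cap held by the fingers (over 2 N), still, level within 11 degrees, within 20 mm of centred over the jar, touching neither jar nor block, its lower rim 94 to 155 mm above the jar's underside (z of jar in the frame of well below 0.004 m and horizontal distance between jar and well below 0.005 m and angle between jar's own z axis and vertical below 0.06 rad and z of cap in the frame of jar between 0.094 and 0.155 m and horizontal distance between cap and jar below 0.02 m and angle between cap's own z axis and vertical below 0.2 rad and linear speed of cap below 0.03 m/s and contact force between the fingers and cap above 2 N and contact force between cap and jar below 0.2 N and contact force between cap and holder below 0.2 N); the arm keeps its last pose, push and grip.
It fails at once if the vacuum flask is moved by more than 25 mm (distance of flask from where it was at the start of the episode above 0.025 m).
It fails at once if the paper cup is moved by more than 25 mm (distance of paper_cup from where it was at the start of the episode above 0.025 m).
It fails at once if the pencil pot is moved by more than 25 mm (distance of pencil_pot from where it was at the start of the episode above 0.025 m).
It fails at once if the stapler is moved by more than 25 mm (distance of stapler from where it was at the start of the episode above 0.025 m).
It fails at once if the jar is tipped by more than 30 degrees (angle between jar's own z axis and vertical above 0.52 rad).
It also fails if it takes over 54 s, if anything falls off the work surface, if the arm or the gripper's body presses on something with over 40 N, if the wrist force passes 120 N, or if a joint passes its speed limit or range.

## Robot

A 6-joint arm with a two-finger parallel gripper is mounted at the origin on the work surface. World frame = base frame: x ahead of the robot, y to its left, z up, the work surface at z = 0. Lengths are in m, angles in rad, forces in N, time in s.
With the tool pointing down it reaches from about 0.4 to 0.825 m from the base axis. Payload 7 kg.
Tool frame: the origin (TCP) lies on the centre line of the jaws, within the pads' length; the fingertips stand tip_reach ahead of it and the grasp point (between the pads) is the TCP (tip_reach is the distance from the TCP to the fingertips, in m); z points along the fingers, y is the line along which they close (so a half turn about z gives the same grasp; the last joint's range is limited). The gripper opens to 88 mm and grips with 3 to 60 N. Pads are 19 mm wide; open, the fingers measure 130 mm over their backs; the gripper's body (78 mm by 193 mm) begins 47 mm behind the grasp point.
Start: joints at [1.512, 0.359, 0.012, 0, -1.224, -0.288], TCP at [0.229, 0.635, 0.246] pointing down, gripper open.
Joint ranges: [-3.07, 3.07], [-1.43, 2.12], [-1.02, 1.25], [-3.03, 1.67], [-3.05, -0], [-3.03, 3.03]. Speed limits (rad/s): [2.39, 2.39, 3.01, 3.14, 3.14, 3.14].

## Interface

Orientations are given as [roll, pitch, yaw] about the fixed x, y, z axes, in that order (R = Rz(yaw) Ry(pitch) Rx(roll)).
In Python, from station import get_state, grab_frame, calibration, job_done, find_in, mark_of, tip_reach gives the robot as it stands.
- The arm moves only by the shell command python3 -m handwheel 'ROWS' [OPENING] [FORCE]. ROWS is JSON, a list of rows, each an object with "delta_pos": the shift along the world's x, y, z in units of 30 mm (1.0 is 30 mm), a list of three; "dr": the turn, a rotation vector about the world's x, y, z in degrees, a list of three. In form: [{"delta_pos": [tx, ty, tz], "dr": [rx, ry, rz]}, ...]. A call has 1 to 10 rows; each row shifts and turns the commanded pose from where the row before left it; what a row does not reach is not made up. A row lasts 1/10 s, in which the tool goes at most 50 mm and 8.59 degrees, less where a joint would pass 70% of its speed; a pose out of reach is approached as far as the arm can. A call is refused whole if a number of a shift passes 1 or a number of a turn 8.59, either way. A call with a gripper value outside its range is refused whole. OPENING is the closure, from -1 (fully open) to 1 (shut), set as the call begins (- or left out, the last holds). The fingers move at their own pace and stop on an object; FORCE is the grip in N (left out, the last holds). Time passes only in rows, so rows that do not move let the fingers close. It gives the time, the measured TCP pose, the force, the opening and the grip force at its end, in the units of the state.
- get_state(): the state, without advancing time (a new reading comes with each control period).
- grab_frame(name): name is "scene" or "top" or "wrist"; returns the picture (480x640x3 uint8, red, green, blue); there is no depth.
- calibration(name): a dict with "fx", "fy", "cx", "cy" (pixels), "extrinsics" (4x4, takes a point from world to camera coordinates). Camera axes: x right, y down, z forward; pixel columns grow to the right and rows downward; lengths in m; the calibration is good to about 2 mm. A picture is of the moment at which its call begins: read the wrist's pose just before it. calibration takes no time and is no camera call; for the wrist camera it gives the pose at the moment of the call.
- job_done(): hands the job in; it is judged then, once.
Trained networks look in the newest picture that a camera, given by its name, has taken for a name from the list of things; names that differ only in an ending like _2 or _b are one class to them, and where a whole thing is asked for, a point or a joint stands for the part that bears it (a point fixed in the world has none). Each returns a list of dicts, best first, with "conf" (0 to 1); they miss things now and then, are a little off and sometimes report something else, mostly with a low value. They report only what shows in the picture. A call takes as long as a camera call. They do not tell look-alikes from the thing itself.
- find_in(camera, query): "location" ([column, row] in pixels, amid what is visible of it).
- mark_of(camera, query): "location" ([column, row] in pixels: a listed point, or the origin of a listed thing).
The state is a dict: "t": time; "q": joint angles; "qd": joint speeds; "joint_efforts": joint torques, N m; "eef_pos": TCP position; "ee_rot": TCP orientation; "force": force on the tool from outside, world axes, zero at the start; "moment": the same for the moment, N m; "width": finger opening in m; "gripper_force": force on a finger pad.
Only numpy, scipy, OpenCV 4.12 (cv2) and the standard library are available. Lean on these libraries where they do the work, as an engineer would, in place of code of your own. Each camera call takes 0.05 s, during which the arm holds its last target. There are 200 camera calls.

## Working session

There is one attempt and no reset: what is moved stays moved. The work goes in short steps, Python scripts to look and compute and a shell command to move; the robot and the scene stay as the last step left them, time stands still between calls to the robot, and variables do not carry over. Pictures are saved under pics/ and viewed, at most 10 in all, crops included, and the job is handed in when it is done.

```bash
ls; mkdir -p pics
cat > h.py <<'E'
import numpy as np, cv2
from station import *
def ray(cam,px,z,c=None):
    c=c or calibration(cam); E=np.array(c["extrinsics"]); R,t=E[:3,:3],E[:3,3]
    o=-R.T@t; d=R.T@np.array([(px[0]-c["cx"])/c["fx"],(px[1]-c["cy"])/c["fy"],1])
    return o+d*(z-o[2])/d[2]
def proj(cam,p):
    c=calibration(cam); E=np.array(c["extrinsics"]); q=E[:3,:3]@np.array(p)+E[:3,3]
    return np.array([c["fx"]*q[0]/q[2]+c["cx"],c["fy"]*q[1]/q[2]+c["cy"]])
E
python3 - <<'E'
from h import *
s=get_state();print({k:np.round(v,3).tolist() for k,v in s.items()},tip_reach)
for n in("scene","top"):
    f=grab_frame(n);cv2.imwrite(f"pics/{n}0.png",f[:,:,::-1])
    E=np.array(calibration(n)["extrinsics"]);print(n,np.round(-E[:3,:3].T@E[:3,3],3))
    for q,z in(("jar",0),("cap",.062),("mouth",.09),("holder",0),("well",.01),("flask",0),("paper_cup",0),("pencil_pot",0),("stapler",0)):
        for r in mark_of(n,q)[:4]:print(q,np.round(r["location"]),round(r["conf"],2),np.round(ray(n,r["location"],z),3))
E
```

```text
pics
{'t': 0.0, 'q': [1.512, 0.359, 0.011, -0.0, -1.224, -0.288], 'qd': [-0.001, -0.002, 0.0, 0.001, 0.0, -0.001], 'joint_efforts': [0.0, -58.271, 29.306, 6.997, 0.007, -0.0], 'eef_pos': [0.229, 0.634, 0.245], 'ee_rot': [3.14, -0.0, -0.347], 'force': [0.399, 0.24, -0.107], 'moment': [0.027, 0.0, -0.023], 'gripper_force': 0.0, 'width': 0.088} 0.019
scene [0.93  0.513 0.679]
jar [418. 329.] 0.84 [0.483 0.23  0.   ]
jar [156. 268.] 0.66 [ 0.762 -0.158  0.   ]
cap [383. 368.] 0.76 [0.612 0.273 0.062]
cap [426. 304.] 0.73 [0.48  0.231 0.062]
cap [458. 374.] 0.6 [0.535 0.344 0.062]
holder [327. 162.] 0.95 [ 0.304 -0.227  0.   ]
holder [157. 267.] 0.64 [ 0.759 -0.159  0.   ]
holder [268. 196.] 0.57 [ 0.481 -0.208  0.   ]
well [325. 156.] 0.94 [ 0.301 -0.238  0.01 ]
well [272. 193.] 0.76 [ 0.476 -0.201  0.01 ]
flask [260. 372.] 0.78 [0.732 0.137 0.   ]
paper_cup [213. 314.] 0.78 [ 0.733 -0.003  0.   ]
paper_cup [265. 372.] 0.43 [0.727 0.142 0.   ]
pencil_pot [154. 266.] 0.59 [ 0.762 -0.165  0.   ]
stapler [322. 257.] 0.83 [0.504 0.003 0.   ]
top [0.302 0.047 1.224]
jar [230. 260.] 0.82 [0.487 0.221 0.   ]
cap [177. 255.] 0.91 [0.486 0.32  0.062]
cap [226. 217.] 0.8 [0.567 0.226 0.062]
cap [221. 259.] 0.73 [0.48  0.23  0.062]
mouth [223. 254.] 0.82 [0.486 0.223 0.09 ]
holder [442. 352.] 0.91 [ 0.309 -0.229  0.   ]
holder [424. 267.] 0.56 [ 0.487 -0.192  0.   ]
holder [226. 263.] 0.47 [0.481 0.23  0.   ]
well [442. 355.] 0.94 [ 0.303 -0.226  0.01 ]
well [426. 267.] 0.85 [ 0.486 -0.195  0.01 ]
flask [271. 153.] 0.63 [0.73  0.145 0.   ]
flask [332. 260.] 0.26 [0.496 0.005 0.   ]
paper_cup [334. 150.] 0.63 [0.742 0.006 0.   ]
pencil_pot [411. 145.] 0.79 [ 0.76  -0.164  0.   ]
stapler [334. 259.] 0.56 [0.497 0.001 0.   ]
```

View pics/scene0.png

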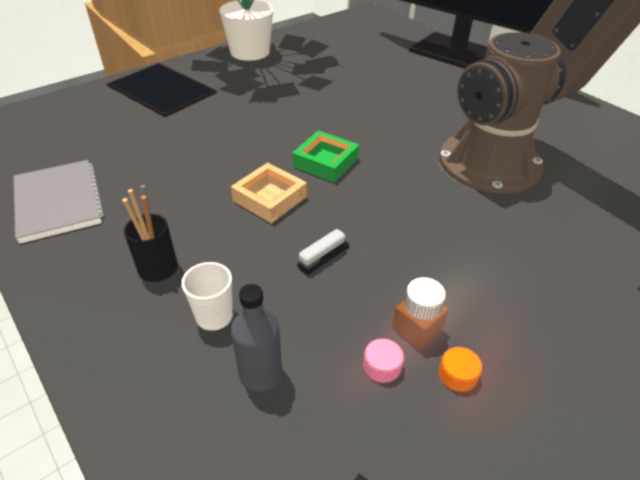

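View pics/top0.png

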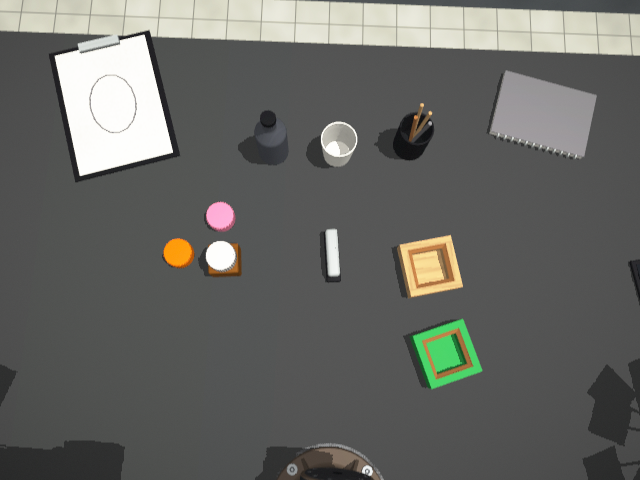

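The candidates for the cap and jar in the top view are the white cap on the amber jar (221,257), the pink cap (220,216) and the orange cap (179,253). I choose the white one. For the holder they are wooden (430,267) and green (447,353), and I choose wooden. Next I segment both choices and check them in one crop.

Run:
```python
from h import *
out=[]
for n,boxes in(("top",dict(cap=(195,230,250,282),jar=(195,230,250,282),hold=(385,225,475,308))),("scene",dict(cap=(395,270,455,320),jar=(385,280,460,350),hold=(225,155,315,225)))):
    im=cv2.imread(f"pics/{n}0.png");hsv=cv2.cvtColor(im,cv2.COLOR_BGR2HSV)
    for k,(a,b,c,d) in boxes.items():
        h=hsv[b:d,a:c].astype(int);H,S,V=h[...,0],h[...,1],h[...,2]
        m=((S<60)&(V>130)) if k=="cap" else ((S>60)&(V>50 if k=="jar" else V>90)&(H<30))
        m=m.astype(np.uint8);nn,l,st,ce=cv2.connectedComponentsWithStats(m);i=1+np.argmax(st[1:,4])
        cs,_=cv2.findContours((l==i).astype(np.uint8),0,2);C=max(cs,key=cv2.contourArea)[:,0]+[a,b]
        z=dict(cap=.095,jar=.056,hold=.038)[k]
        P=np.array([ray(n,p,z)[:2] for p in C],np.float32)
        (cx,cy),r=cv2.minEnclosingCircle(P);rc=cv2.minAreaRect(P)
        print(n,k,st[i,4],"circ",np.round([cx,cy,r],4),"rect",np.round(np.hstack(rc),3))
        im2=im.copy() if 0 else im
    if n=="top": out=[cv2.resize(im[225:310,160:260],(400,340),interpolation=2),cv2.resize(im[225:310,385:485],(400,340),interpolation=2)]
cv2.imwrite("pics/crop.png",np.hstack(out))
```

```text
top cap 723 circ [0.4823 0.2262 0.0316] rect [0.481 0.227 0.06  0.057 3.329]
top jar 400 circ [0.4786 0.223  0.0427] rect [0.48  0.225 0.068 0.067 3.218]
top hold 3069 circ [ 0.4832 -0.1959  0.0806] rect [ 0.484 -0.196  0.114  0.118 12.99 ]
scene cap 1444 circ [0.493  0.2351 0.042 ] rect [ 0.492  0.235  0.081  0.068 57.124]
scene jar 1744 circ [0.5042 0.2507 0.0525] rect [ 0.511  0.248  0.095  0.082 36.696]
scene hold 2983 circ [ 0.4955 -0.181   0.1001] rect [ 0.495 -0.181  0.145  0.145 12.698]
```

View pics/crop.png

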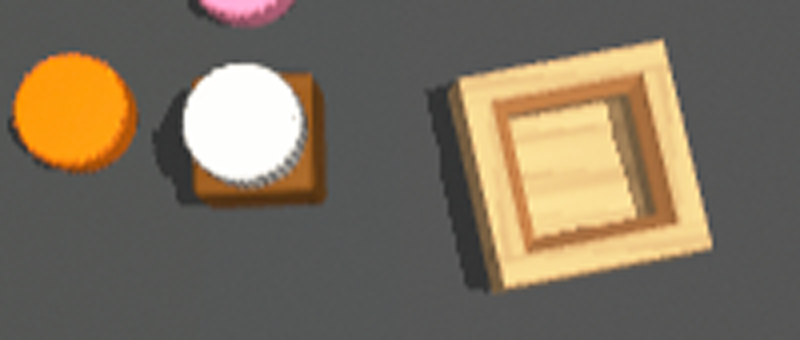

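The crop confirms the white ribbed cap on the amber jar at about (0.482, 0.226), and the wooden block at about (0.484, -0.196) with a yaw near 13°. I move above the jar and turn to yaw -70°, which leaves wrist range for unscrewing.

```bash
python3 -m handwheel '[{"delta_pos":[0.6,-0.97,0],"dr":[0,0,-3.6]},{"delta_pos":[0.6,-0.97,0],"dr":[0,0,-3.6]},{"delta_pos":[0.6,-0.97,0],"dr":[0,0,-3.6]},{"delta_pos":[0.6,-0.97,0],"dr":[0,0,-3.6]},{"delta_pos":[0.6,-0.97,0],"dr":[0,0,-3.6]},{"delta_pos":[0.6,-0.97,0],"dr":[0,0,-3.6]},{"delta_pos":[0.6,-0.97,0],"dr":[0,0,-3.6]},{"delta_pos":[0.6,-0.97,0],"dr":[0,0,-3.6]},{"delta_pos":[0.6,-0.97,0],"dr":[0,0,-3.6]},{"delta_pos":[0.6,-0.97,0],"dr":[0,0,-3.6]}]' -1 40
python3 -m handwheel '[{"delta_pos":[0.6,-0.97,0],"dr":[0,0,-3.6]},{"delta_pos":[0.6,-0.97,0],"dr":[0,0,-3.6]},{"delta_pos":[0.6,-0.97,0],"dr":[0,0,-3.6]},{"delta_pos":[0.6,-0.97,0],"dr":[0,0,-3.6]},{"delta_pos":[0,0,0],"dr":[0,0,0]},{"delta_pos":[0,0,0],"dr":[0,0,0]}]'
python3 - <<'E'
from h import *
s=get_state();print(s["eef_pos"],s["ee_rot"],s["q"])
c=calibration("wrist");E=np.array(c["extrinsics"]);print(np.round(-E[:3,:3].T@E[:3,3],3),c["fx"])
f=grab_frame("wrist");cv2.imwrite("pics/w1.png",f[:,:,::-1])
np.save("c1.npy",c,allow_pickle=True)
for q,z in(("cap",.062),("jar",0),("mouth",.09)):
    for r in mark_of("wrist",q)[:3]:print(q,np.round(r["location"]),round(r["conf"],2),np.round(ray("wrist",r["location"],z,c),4))
E
```

```text
t: 2.0
eef_pos: [0.41, 0.3426, 0.2458]
ee_rot: [-3.141, 0.0, -0.978]
force: [1.1, 0.4, 0.8]
width: 0.0873
gripper_force: 0.0
t: 2.6
eef_pos: [0.4818, 0.2267, 0.2456]
ee_rot: [-3.141, 0.0, -1.228]
force: [-0.1, 1.0, 0.9]
width: 0.0877
gripper_force: 0.0
[0.48176013 0.22669065 0.24563906] [-3.14143707e+00  1.44037781e-04 -1.22799434e+00] [ 8.08286139e-01  1.23730731e-01 -3.01168827e-01 -6.46295930e-05
 -1.14569309e+00 -4.65457516e-01]
[0.51  0.152 0.384] 421.999776850632
cap [266. 287.] 0.78 [0.4995 0.3021 0.062 ]
cap [211. 178.] 0.69 [0.5673 0.2304 0.062 ]
cap [313. 212.] 0.62 [0.4844 0.2291 0.062 ]
```

View pics/w1.png

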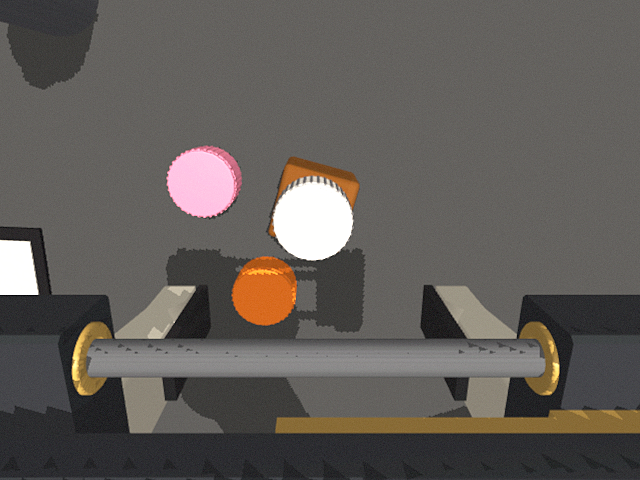

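The wrist view shows the white cap on the amber jar at (313,218), pink at (205,182) and orange at (265,290). I'll fit the cap's top disc and the jar's edges.

Run:
```python
from h import *
c=np.load("c1.npy",allow_pickle=True).item()
im=cv2.imread("pics/w1.png");hsv=cv2.cvtColor(im,cv2.COLOR_BGR2HSV).astype(int)
H,S,V=hsv[...,0],hsv[...,1],hsv[...,2]
m=((S<30)&(V>235)).astype(np.uint8);m[:,:200]=0;m[:,400:]=0;m[300:]=0
cs,_=cv2.findContours(m,0,2);C=max(cs,key=cv2.contourArea)[:,0]
P=np.array([ray("wrist",p,.095,c)[:2] for p in C],np.float32);print("cap",cv2.minEnclosingCircle(P),cv2.fitEllipse(P))
m=((S>120)&(V>40)&(H<14)).astype(np.uint8);m[:140]=0;m[:,:255]=0;m[:,370:]=0;m[245:]=0
cs,_=cv2.findContours(m,0,2);C=max(cs,key=cv2.contourArea)
print(cv2.boundingRect(C), [ (q[0].tolist(),np.round(ray("wrist",q[0],.056,c)[:2],4).tolist()) for q in cv2.approxPolyDP(C,2.5,True)])
print(proj("wrist",[.482,.227,.095]))
# intensity view of right & top edges
```

```text
cap ((0.483944296836853, 0.2272164672613144), 0.029569923877716064) ((0.4848230481147766, 0.22795982658863068), (0.055495649576187134, 0.0566641241312027), 13.61859130859375)
(282, 172, 23, 19) [([303, 173], [0.5017, 0.2035]), ([298, 173], [0.5054, 0.2048]), ([297, 178], [0.5049, 0.2088]), ([290, 172], [0.5115, 0.2061]), ([294, 178], [0.5071, 0.2095]), ([282, 190], [0.5129, 0.2217]), ([294, 178], [0.5071, 0.2095]), ([301, 177], [0.5022, 0.207]), ([299, 173], [0.5047, 0.2045]), ([304, 176], [0.5002, 0.2054])]
[316.65867898 219.85921954]
```

Run:
```python
from h import *
c=np.load("c1.npy",allow_pickle=True).item()
im=cv2.imread("pics/w1.png").astype(int)
m=((im[...,2]-im[...,0]>50)).astype(np.uint8);m[:140]=0;m[:,:255]=0;m[:,370:]=0;m[250:]=0
n,l,st,_=cv2.connectedComponentsWithStats(m);m=(l==1+np.argmax(st[1:,4]));print(st)
for nm,pts in(("far",[(x,np.argmax(m[:,x])) for x in range(296,352,2)]),("left",[(np.argmax(m[y]),y) for y in range(172,228,2)]),("right",[(639-np.argmax(m[y][::-1]),y) for y in range(186,204)])):
  for z in(0,.056):
    P=np.array([ray("wrist",p,z,c)[:2] for p in pts],np.float32)
    v=cv2.fitLine(P,cv2.DIST_HUBER,0,.001,.001).ravel();a=np.degrees(np.arctan2(v[1],v[0]));
    nn=np.array([-v[1],v[0]]);print(nm,z,a,"dist to cap centre",abs(nn@(v[2:]-[.4845,.2275])),pts[0],pts[-1])
```

```text
[[     0      0    640    480 305596]
 [   275    157     85     53   1537]
 [   269    218      7     19     67]]
far 0 4.435222 dist to cap centre 0.02846396750634947 (296, np.int64(157)) (350, np.int64(172))
far 0.056 4.4352965 dist to cap centre 0.035523812383508276 (296, np.int64(157)) (350, np.int64(172))
left 0 25.23107 dist to cap centre 0.00614972040887737 (np.int64(283), 172) (np.int64(0), 226)
left 0.056 25.23106 dist to cap centre 0.016749532268730587 (np.int64(283), 172) (np.int64(0), 226)
right 0 -84.67355 dist to cap centre 0.03827347646945414 (np.int64(359), 186) (np.int64(354), 203)
right 0.056 -84.66605 dist to cap centre 0.0300033684427698 (np.int64(359), 186) (np.int64(354), 203)
```

```bash
python3 -m handwheel '[{"delta_pos":[0.09,0.03,-0.9],"dr":[0,0,0]},{"delta_pos":[0,0,-1],"dr":[0,0,0]},{"delta_pos":[0,0,-1],"dr":[0,0,0]},{"delta_pos":[0,0,-1],"dr":[0,0,0]},{"delta_pos":[0,0,-0.9],"dr":[0,0,0]},{"delta_pos":[0,0,-0.65],"dr":[0,0,0]},{"delta_pos":[0,0,0],"dr":[0,0,0]},{"delta_pos":[0,0,0],"dr":[0,0,0]}]' -1 45
python3 -m handwheel '[{"delta_pos":[0,0,0],"dr":[0,0,0]},{"delta_pos":[0,0,0],"dr":[0,0,0]},{"delta_pos":[0,0,0],"dr":[0,0,0]},{"delta_pos":[0,0,0],"dr":[0,0,0]},{"delta_pos":[0,0,0],"dr":[0,0,0]},{"delta_pos":[0,0,0],"dr":[0,0,0]}]' 1 45
```

```text
t: 3.6
eef_pos: [0.4841, 0.2289, 0.0823]
ee_rot: [3.141, -0.0, -1.225]
force: [0.1, -0.5, 0.2]
width: 0.0874
gripper_force: 0.0
t: 4.2
eef_pos: [0.484, 0.2282, 0.0824]
ee_rot: [3.142, 0.0, -1.226]
force: [-4.2, -0.0, 4.8]
width: 0.0569
gripper_force: 45.0
```

```bash
python3 -m handwheel '[{"delta_pos":[0,0,0.3],"dr":[0,0,0]},{"delta_pos":[0,0,0.7],"dr":[0,0,0]},{"delta_pos":[0,0,0.8],"dr":[0,0,0]},{"delta_pos":[0,0,0.6],"dr":[0,0,0]},{"delta_pos":[0,0,0.3],"dr":[0,0,0]},{"delta_pos":[0,0,0],"dr":[0,0,0]},{"delta_pos":[0,0,0],"dr":[0,0,0]}]'
cat > fit.py <<'E'
from h import *
from scipy.optimize import minimize
def mask(n,box,im):
    a,b,c,d=box;hsv=cv2.cvtColor(im,cv2.COLOR_BGR2HSV).astype(int);m=np.zeros(im.shape[:2],np.uint8)
    h=hsv[b:d,a:c];m[b:d,a:c]=((h[...,1]>60)&(h[...,2]>60)&(h[...,0]<30))
    m=cv2.morphologyEx(m,cv2.MORPH_OPEN,np.ones((3,3)))
    n_,l,st,_=cv2.connectedComponentsWithStats(m);cs,_=cv2.findContours((l==1+np.argmax(st[1:,4])).astype(np.uint8),0,1)
    return cv2.convexHull(max(cs,key=cv2.contourArea))
def corners(p,s,h0,h):
    x,y,a=p;R=np.array([[np.cos(a),-np.sin(a)],[np.sin(a),np.cos(a)]])
    return [np.r_[R@[i*s/2,j*s/2]+[x,y],z] for i in(-1,1) for j in(-1,1) for z in(h0,h)]
def cost(p,data,s,h0,h):
    e=[]
    for n,C in data:
        q=cv2.convexHull(np.array([proj(n,k) for k in corners(p,s,h0,h)],np.float32))
        e+=[cv2.pointPolygonTest(q,tuple(map(float,c)),True)-.5 for c in C]
    e=np.array(e);return np.mean(np.sqrt(1+e**2)-1)
def dense(H):
    m=np.zeros((480,640),np.uint8);cv2.fillPoly(m,[H],1);return max(cv2.findContours(m,0,1)[0],key=cv2.contourArea)[:,0]
E
python3 - <<'E'
from fit import *
B=dict(top=(385,225,475,308),scene=(225,155,315,225))
D=[(n,dense(mask(n,B[n],cv2.imread(f"pics/{n}0.png")))) for n in B]
for d in(D[:1],D[1:],D):
    r=minimize(cost,[.485,-.197,.22],args=(d,.11,0,.038),method="Nelder-Mead",options=dict(xatol=1e-5,fatol=1e-7));print(np.round(r.x,4),np.degrees(r.x[2]),r.fun)
s=get_state();print(s["eef_pos"],s["ee_rot"],s["force"])
E
```

```text
t: 4.9
eef_pos: [0.4836, 0.2279, 0.1622]
ee_rot: [3.14, -0.0, -1.227]
force: [-0.8, -0.0, -4.1]
width: 0.0568
gripper_force: 45.0
[ 0.4857 -0.199   0.2197] 12.589346792748096 0.28610558290512433
[ 0.4844 -0.1984  0.2244] 12.858314899314195 0.6166968844982672Traceback (most recent call last):
  File "<stdin>", line 5, in <module>
    res = _minimize_neldermead(fun, x0, args, callback, bounds=bounds,
                               **options)
    fxr = func(xr)
    fx = function(np.copy(x), *(wrapper_args + args))
  File "fit.py", line 15, in cost
    q=cv2.convexHull(np.array([proj(n,k) for k in corners(p,s,h0,h)],np.float32))
                               ~~~~^^^^^
  File "h.py", line 8, in proj
    c=calibration(cam); E=np.array(c["extrinsics"]); q=E[:3,:3]@np.array(p)+E[:3,3]
ValueError: time passes only in moves, steps and waits
```

```bash
python3 -m handwheel '[{"delta_pos":[0,-0.6,0],"dr":[0,0,0.5]},{"delta_pos":[0,-0.9,0],"dr":[0,0,0.5]},{"delta_pos":[0,-1,0],"dr":[0,0,0.5]},{"delta_pos":[0,-1,0],"dr":[0,0,0.5]},{"delta_pos":[0,-1,0],"dr":[0,0,0.5]},{"delta_pos":[0,-1,0],"dr":[0,0,0.5]},{"delta_pos":[0,-1,0],"dr":[0,0,0.5]},{"delta_pos":[0,-1,0],"dr":[0,0,0.5]},{"delta_pos":[0,-1,0],"dr":[0,0,0.5]},{"delta_pos":[0,-1,0],"dr":[0,0,0.5]}]'
python3 -m handwheel '[{"delta_pos":[0,-1,0],"dr":[0,0,0.5]},{"delta_pos":[0,-1,0],"dr":[0,0,0.5]},{"delta_pos":[0,-1,0],"dr":[0,0,0.5]},{"delta_pos":[0,-1,0],"dr":[0,0,0.5]},{"delta_pos":[0,-0.5,0],"dr":[0,0,0.5]},{"delta_pos":[0,-0.2,0],"dr":[0,0,0.5]},{"delta_pos":[0,0,0],"dr":[0,0,0]},{"delta_pos":[0,0,0],"dr":[0,0,0]},{"delta_pos":[0,0,0],"dr":[0,0,0]}]'
python3 - <<'E'
from h import *
s=get_state();print(s["eef_pos"],s["ee_rot"],s["force"])
c=calibration("wrist");np.save("c2.npy",c,allow_pickle=True)
f=grab_frame("wrist");cv2.imwrite("pics/w2.png",f[:,:,::-1])
g=grab_frame("scene");cv2.imwrite("pics/s2.png",g[:,:,::-1])
cv2.imwrite("pics/v2.png",np.hstack([cv2.resize(f[60:360,170:470],(400,400)),cv2.resize(g[80:260,180:360],(400,400))])[:,:,::-1])
E
```

```text
t: 5.9
eef_pos: [0.4832, -0.058, 0.1618]
ee_rot: [3.139, 0.001, -1.139]
force: [1.4, 0.3, -4.9]
width: 0.057
gripper_force: 45.0
t: 6.8
eef_pos: [0.4841, -0.197, 0.1628]
ee_rot: [3.141, 0.0, -1.086]
force: [-0.3, -1.1, -4.8]
width: 0.0566
gripper_force: 45.0
[ 0.48408168 -0.19696612  0.16284313] [ 3.14132333e+00  3.14743114e-04 -1.08611542e+00] [-0.34200414 -1.10979533 -4.75221205]
```

View pics/v2.png

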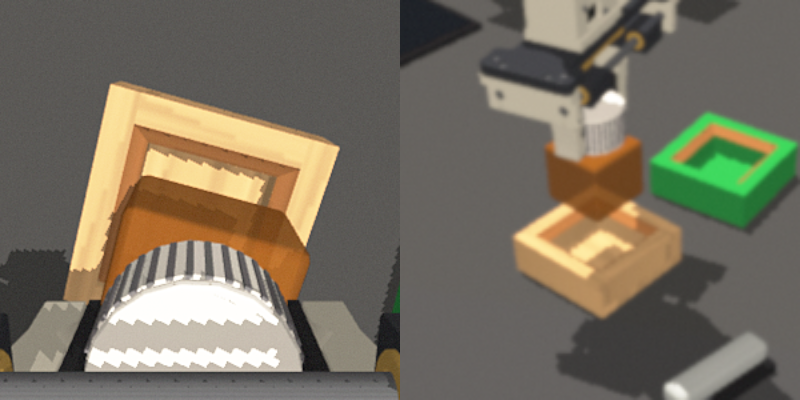

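The left half (wrist view) shows the jar parallel to the wooden well. The right half (scene view) shows it hanging upright above the well. I'll check the jar's offset from the TCP using its far bottom edge, wrist px (282,192) to (382,219), and the holder's edge.

Run:
```python
from fit import *
import h,fit
c=np.load("c2.npy",allow_pickle=True).item()
cal={n:calibration(n) for n in("top","scene")};fit.calibration=h.calibration=lambda n:cal[n]
im=cv2.imread("pics/w2.png").astype(int)
t=np.array([.4841,-.1970])
for nm,a,b,z,x0 in(("jar base",(290,180),(375,205),.0805,0),("holder top",(266,0),(415,0),.038,1)):
    pts=[]
    for x in range(a[0],b[0],3):
        y0=(194+(x-283)*.27) if not x0 else (125+(x-256)*.278)
        col=im[int(y0)-9:int(y0)+10,x].sum(1);g=col[2:]-col[:-2]
        k=np.argmin(g) if not x0 else np.argmax(g);pts.append((x,int(y0)-9+1+k))
    P=np.array([ray("wrist",p,z,c)[:2] for p in pts],np.float32)
    v=cv2.fitLine(P,cv2.DIST_HUBER,0,.001,.001).ravel();nn=np.array([-v[1],v[0]])
    print(nm,np.degrees(np.arctan2(v[1],v[0])),"dist to tcp",nn@(v[2:]-t),pts[0],pts[-1],np.std((P-v[2:])@nn))
B=dict(top=(385,225,475,308),scene=(225,155,315,225))
D=[(n,dense(mask(n,B[n],cv2.imread(f"pics/{n}0.png")))) for n in B]
r=minimize(cost,[.485,-.197,.22],args=(D,.11,0,.038),method="Nelder-Mead");print(np.round(r.x,4))
```

```text
jar base 12.431395 dist to tcp -0.029504287432809813 (290, np.int64(193)) (374, np.int64(216)) 0.00053489435
holder top 12.64827 dist to tcp -0.0567715693377733 (266, np.int64(126)) (413, np.int64(167)) 0.00016345609
[ 0.4852 -0.1988  0.2199]
```

```bash
python3 -m handwheel '[{"delta_pos":[0.05,-0.1,-0.5],"dr":[0,0,0]},{"delta_pos":[0,0,-0.5],"dr":[0,0,0]},{"delta_pos":[0,0,-0.4],"dr":[0,0,0]},{"delta_pos":[0,0,-0.2],"dr":[0,0,0]},{"delta_pos":[0,0,-0.1],"dr":[0,0,0]},{"delta_pos":[0,0,-0.1],"dr":[0,0,0]},{"delta_pos":[0,0,0],"dr":[0,0,0]}]'
python3 -m handwheel '[{"delta_pos":[0,0,-0.1],"dr":[0,0,0]},{"delta_pos":[0,0,-0.1],"dr":[0,0,0]},{"delta_pos":[0,0,-0.1],"dr":[0,0,0]},{"delta_pos":[0,0,0],"dr":[0,0,0]},{"delta_pos":[0,0,0],"dr":[0,0,0]}]'
```

```text
t: 7.6
eef_pos: [0.4857, -0.2006, 0.1091]
ee_rot: [-3.141, 0.0, -1.087]
force: [-0.9, 0.7, -4.8]
width: 0.0565
gripper_force: 45.0
t: 8.1
eef_pos: [0.4855, -0.2007, 0.0999]
ee_rot: [3.141, 0.0, -1.087]
force: [0.3, 1.9, -3.8]
width: 0.0569
gripper_force: 45.0
```

```bash
python3 -m handwheel '[{"delta_pos":[0,0,-0.1],"dr":[0,0,0]},{"delta_pos":[0,0,-0.08],"dr":[0,0,0]},{"delta_pos":[0,0,-0.06],"dr":[0,0,0]},{"delta_pos":[0,0,-0.04],"dr":[0,0,0]},{"delta_pos":[0,0,0],"dr":[0,0,0]},{"delta_pos":[0,0,0],"dr":[0,0,0]},{"delta_pos":[0,0,0],"dr":[0,0,0]}]'
```

```text
t: 8.8
eef_pos: [0.4856, -0.2008, 0.0925]
ee_rot: [-3.141, -0.0, -1.086]
force: [-3.4, 4.0, 6.3]
width: 0.0568
gripper_force: 45.0
```

```bash
python3 -m handwheel '[{"delta_pos":[0,0,0],"dr":[0,0,0]},{"delta_pos":[0,0,0],"dr":[0,0,0]},{"delta_pos":[0,0,0],"dr":[0,0,3]},{"delta_pos":[0,0,0],"dr":[0,0,5]},{"delta_pos":[0,0,0],"dr":[0,0,6]},{"delta_pos":[0,0,0],"dr":[0,0,6]},{"delta_pos":[0,0,0],"dr":[0,0,0]}]' 1 58
python3 - <<'E'
from h import *
s=get_state();print(s["force"],s["moment"],s["q"])
g=grab_frame("scene");cv2.imwrite("pics/s3.png",cv2.resize(g[80:260,160:400],(800,600))[:,:,::-1])
E
```

```text
t: 9.5
eef_pos: [0.4863, -0.201, 0.0924]
ee_rot: [-3.141, -0.001, -0.736]
force: [-0.6, 1.5, 3.1]
width: 0.0565
gripper_force: 58.0
[-0.55796626  1.46700824  3.06171544] [0.78730426 0.34834564 0.0721956 ] [-1.84151736e-02  2.70670486e-01 -5.12814867e-01  6.82358132e-04
 -7.85942050e-01  8.52840987e-01]
```

View pics/s3.png

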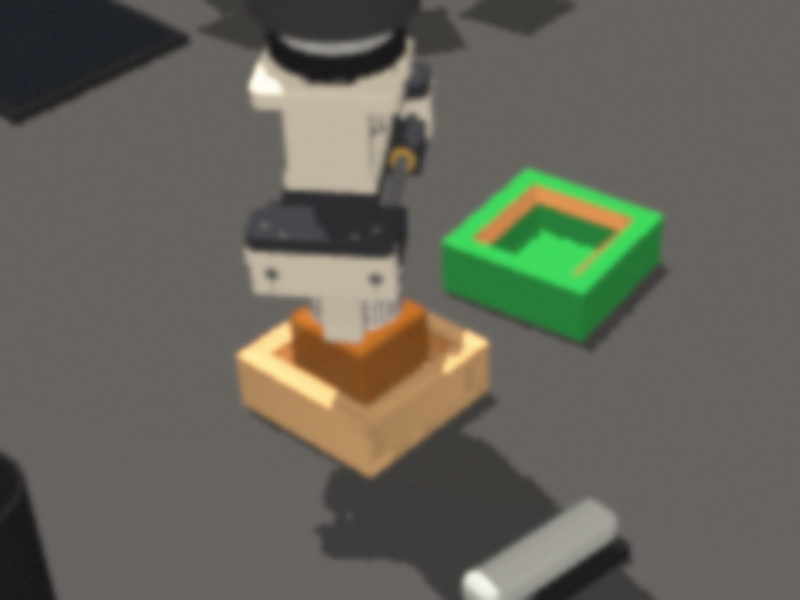

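The jar sits deep in the wooden well and square to it. I continue the turn.

```bash
python3 -m handwheel '[{"delta_pos":[0,0,0],"dr":[0,0,7]},{"delta_pos":[0,0,0],"dr":[0,0,7]},{"delta_pos":[0,0,0],"dr":[0,0,7]},{"delta_pos":[0,0,0],"dr":[0,0,7]}]'
python3 -c "
from h import *
s=get_state();print(s['force'],s['moment'])"
python3 -m handwheel '[{"delta_pos":[0,0,0],"dr":[0,0,7]},{"delta_pos":[0,0,0],"dr":[0,0,7]},{"delta_pos":[0,0,0],"dr":[0,0,7]},{"delta_pos":[0,0,0],"dr":[0,0,7]},{"delta_pos":[0,0,0],"dr":[0,0,6]},{"delta_pos":[0,0,0],"dr":[0,0,0]},{"delta_pos":[0,0,0],"dr":[0,0,0]}]'
python3 -c "
from h import *
s=get_state();print(s['force'],s['moment'])"
```

```text
t: 9.95
eef_pos: [0.4867, -0.2009, 0.0925]
ee_rot: [-3.141, -0.002, -0.247]
force: [-0.5, 2.7, 5.2]
width: 0.0564
gripper_force: 58.0
[-0.51072532  2.67459585  5.23943924] [ 0.83659743  0.26456121 -0.17449343]
t: 10.65
eef_pos: [0.4867, -0.2009, 0.0935]
ee_rot: [3.14, -0.002, 0.342]
force: [-4.2, 4.6, 15.1]
width: 0.0566
gripper_force: 58.0
[-4.18342448  4.64741009 15.07778301] [1.67940862 1.55735246 0.13722822]
```

The upward force jumped to 15 N and z rose 1 mm, so the seal is pushing and the thread has probably let go. I turn 10° more for margin, then lift gently.

```bash
python3 -m handwheel '[{"delta_pos":[0,0,0],"dr":[0,0,5]},{"delta_pos":[0,0,0],"dr":[0,0,5]},{"delta_pos":[0,0,0.05],"dr":[0,0,0]},{"delta_pos":[0,0,0.05],"dr":[0,0,0]},{"delta_pos":[0,0,0.05],"dr":[0,0,0]},{"delta_pos":[0,0,0.05],"dr":[0,0,0]},{"delta_pos":[0,0,0],"dr":[0,0,0]}]'
```

```text
t: 11.35
eef_pos: [0.4857, -0.2008, 0.0977]
ee_rot: [3.141, -0.0, 0.518]
force: [-0.1, 0.2, -1.1]
width: 0.0566
gripper_force: 58.0
```

The cap is free, with only about its own weight on the wrist after 5 mm of lift. I lift it clear.

```bash
python3 -m handwheel '[{"delta_pos":[0,0,0.15],"dr":[0,0,0]},{"delta_pos":[0,0,0.2],"dr":[0,0,0]},{"delta_pos":[0,0,0.2],"dr":[0,0,0]},{"delta_pos":[0,0,0.2],"dr":[0,0,0]},{"delta_pos":[0,0,0.25],"dr":[0,0,0]},{"delta_pos":[0,0,0.25],"dr":[0,0,0]},{"delta_pos":[0,0,0.2],"dr":[0,0,0]},{"delta_pos":[0,0,0.1],"dr":[0,0,0]},{"delta_pos":[0,0,0],"dr":[0,0,0]},{"delta_pos":[0,0,0],"dr":[0,0,0]}]'
python3 -m handwheel '[{"delta_pos":[0,0,0],"dr":[0,0,0]},{"delta_pos":[0,0,0],"dr":[0,0,0]},{"delta_pos":[0,0,0],"dr":[0,0,0]}]'
python3 - <<'E'
from h import *
g=grab_frame("scene");f=grab_frame("wrist")
cv2.imwrite("pics/v4.png",np.hstack([cv2.resize(g[80:260,190:370],(400,400),interpolation=2),cv2.resize(f[60:360,170:470],(400,400))])[:,:,::-1])
E
```

```text
t: 12.35
eef_pos: [0.4855, -0.2007, 0.144]
ee_rot: [-3.141, 0.0, 0.519]
force: [-0.0, -0.6, -0.7]
width: 0.0565
gripper_force: 58.0
t: 12.65
eef_pos: [0.4855, -0.2007, 0.1439]
ee_rot: [-3.141, 0.0, 0.519]
force: [-0.3, -0.1, -0.7]
width: 0.0563
gripper_force: 58.0
```

View pics/v4.png

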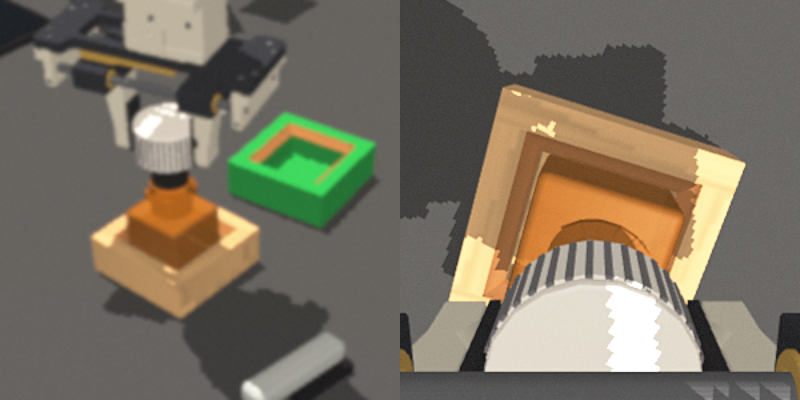

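The left half shows the cap held level above the jar's mouth, and both halves show the jar still down in the well. The lower rim is about 113 mm above the jar's underside. I hand the job in.

```bash
python3 -c "
from station import *
print(job_done())"
```

```text
the job is handed in; nothing more can be done
None
```

I handed the job in at about 12.8 s, with the jar home in the wooden well and its cap unscrewed and held level about 23 mm above the mouth; no verdict on the judging came back.

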